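# Deal levelling feet into two kit trays

### The job

Deal the four levelling feet into the round dish and the rectangular bin, one at a time in turn, starting with the round dish: dish, bin, dish, bin, so that each ends with two feet standing upright side by side on its floor. Set them down rather than dropping them, and leave the hex bolt and the aluminium block where they are.

Things in the scene. Friction and masses are not known exactly. Their poses are not given: they have to be found in the camera images.
- foot1: levelling foot, plain steel, upright: round pad 60 mm across (rim 6 mm high, coned up to 14 mm), hex nut 23 mm across corners from 14 to 22 mm high, above it a smooth round stud, 14 mm diameter, top at 75 mm. About 0.16 kg. Origin: centre of the pad's underside; z up along the stud. One of four alike, interchangeable, standing singly on the bench, centres at least 75 mm apart.
- foot2: levelling foot, plain steel, upright: round pad 60 mm across (rim 6 mm high, coned up to 14 mm), hex nut 23 mm across corners from 14 to 22 mm high, above it a smooth round stud, 14 mm diameter, top at 75 mm. About 0.16 kg. Origin: centre of the pad's underside; z up along the stud. One of four alike, interchangeable, standing singly on the bench, centres at least 75 mm apart.
- foot3: levelling foot, plain steel, upright: round pad 60 mm across (rim 6 mm high, coned up to 14 mm), hex nut 23 mm across corners from 14 to 22 mm high, above it a smooth round stud, 14 mm diameter, top at 75 mm. About 0.16 kg. Origin: centre of the pad's underside; z up along the stud. One of four alike, interchangeable, standing singly on the bench, centres at least 75 mm apart.
- foot4: levelling foot, plain steel, upright: round pad 60 mm across (rim 6 mm high, coned up to 14 mm), hex nut 23 mm across corners from 14 to 22 mm high, above it a smooth round stud, 14 mm diameter, top at 75 mm. About 0.16 kg. Origin: centre of the pad's underside; z up along the stud. One of four alike, interchangeable, standing singly on the bench, centres at least 75 mm apart.
- dish: round white plastic dish, 210 mm across the rim, 30 mm high, wall 3 mm, floor 4 mm thick and flat, about 196 mm across inside; fixed to the bench. Origin: centre of its underside, on the bench top.
- bin: shallow rectangular white plastic bin, 220 mm (its x) by 150 mm (its y), 30 mm high, walls and floor 4 mm thick, floor flat; fixed to the bench, turned up to 23 degrees either way. Origin: centre of its underside, on the bench top.
- bolt: bystander: plain steel hex bolt standing on its head among the feet: hex head 36 mm across corners, 13 mm high (no round pad, no nut), thick shank 20 mm in diameter, top at 60 mm. Origin: centre of the head's underside. Leave it.
- block: bystander: loose machined aluminium block 100 x 80 x 50 mm high with six dark holes in its top, beyond the feet. Origin: centre of its underside. Leave it.

How it is judged:
By the outcome, as a careful person would: the job done as asked, in the order asked, and still so for the second after the job is handed in, with the robot touching nothing.
It also fails if it takes over 72 s, if anything falls off the work surface, if the arm or the gripper's body presses on something with over 40 N, if the wrist force passes 120 N, or if a joint passes its speed limit or range.

### The arm

A 7-joint arm with a two-finger parallel gripper is mounted at the origin on the work surface. World frame = base frame: x ahead of the robot, y to its left, z up, the work surface at z = 0. Lengths are in m, angles in rad, forces in N, time in s.
With the tool pointing down it reaches from about 0.425 to 0.875 m from the base axis. Payload 4.7 kg.
Tool frame: the origin (TCP) lies midway between the tips of the shut fingers; the grasp point (between the pads) lies 19 mm behind it; z points along the fingers, y is the line along which they close (so a half turn about z gives the same grasp; the last joint's range is limited). The gripper opens to 87 mm and grips with 3 to 60 N. Pads are 19 mm wide; open, the fingers measure 117 mm over their backs; the gripper's body (75 mm by 190 mm) begins 51 mm behind the grasp point.
Start: joints at [1.145, 0.321, -0.07, 1.45, 0.023, 1.371, -0.057], TCP at [0.277, -0.588, 0.223] pointing down, gripper open.
Joint ranges: [-2.86, 2.86], [-0.3, 2.09], [-1.38, 1.24], [0.06, 2.45], [-1.56, 4.7], [0.09, 2.05], [-2.69, 2.69]. Speed limits (rad/s): [2.57, 2.57, 3.14, 3.14, 3.14, 3.14, 3.14].

### API

Orientations are given as a rotation vector (axis times angle).
In Python, from bench import ctrl gives the robot as it stands.
- The arm moves only by the tool inch_along, called after "Call:" as name(argument=value, ...) on one line, values as JSON. Schema: {"type":"object","properties":{"increments":{"type":"array","items":{"type":"array","items":{"type":"array","items":{"type":"number"},"minItems":5,"maxItems":5},"minItems":1,"maxItems":20},"minItems":1,"maxItems":1},"clamp_n":{"type":"number"},"only":{"type":"string"},"quiet":{"type":"boolean"},"lines":{"type":"string"}},"required":["increments"],"additionalProperties":false}. increments is a list that holds a single list of rows (three levels of brackets), with 1 to 20 rows, each of 5 numbers: dx, dy, dz in units of 100 mm, then a turn about the tool's z in rad, then the opening from 0.0 (shut) to 1.0 (fully open); each row is the pose to reach, as a shift and turn from the pose commanded when the call began, along the tool's axes at that moment; what a row does not reach only later rows make up. A row lasts 1/10 s, in which the tool goes at most 0.05 m and 0.15 rad, less where a joint would pass 70% of its speed; a pose out of reach is approached as far as the arm can. The fingers move at their own pace and stop on an object; clamp_n is the grip in N (left out, the last holds). Time passes only in rows, so rows that do not move let the fingers close. The tool returns the time, the measured TCP pose, the force, the opening and the grip force at its end. only (a regular expression) keeps the lines of the reply that match it, lines (a string "A,B") keeps lines A to B, and quiet returns only ok. Input that does not fit is refused with a message, and nothing moves.
- ctrl.get_state(): the state, without advancing time (a new reading comes with each control period).
- ctrl.get_image(name): name is "scene" or "top" or "wrist"; returns the picture (480x640x3 uint8, red, green, blue); there is no depth.
- ctrl.camera_model(name): a dict with "vertical_fov" (degrees; the focal length in pixels is half the picture's height over the tangent of half this angle, whatever the lens; pixels are square), "cx", "cy" (the principal point, pixels), "rvec" (rotation vector, rad) and "tvec" (3), from world to camera coordinates, as OpenCV has them; the wrist camera has in their place "hand_eye" (4x4, takes a point from camera to tool coordinates, whose origin is the TCP and whose axes are the flange's). Camera axes: x right, y down, z forward; pixel columns grow to the right and rows downward; lengths in m; the calibration is good to about 2 mm. A picture is of the moment at which its call begins: read the wrist's pose just before it. camera_model takes no time and is no camera call.
- ctrl.close_job(): hands the job in; it is judged then, once.
The state is a dict: "time": time; "joint_positions": joint angles; "qd": joint speeds; "joint_torque": joint torques, N m; "position": TCP position; "tool_rot": TCP orientation; "ft_force": force on the tool from outside, world axes, zero at the start; "torque": the same for the moment, N m; "grip_width": opening from 0.0 (shut) to 1.0 (fully open); "grip_force": force on a finger pad.
Only numpy, scipy, OpenCV 4.12 (cv2) and the standard library are available. Lean on these libraries where they do the work, as an engineer would, in place of code of your own. Each camera call takes 0.05 s, during which the arm holds its last target. There are 200 camera calls.

## Working session

There is one attempt and no reset: what is moved stays moved. The work goes in short steps, Python scripts to look and compute and a tool call to move; the robot and the scene stay as the last step left them, time stands still between calls to the robot, and variables do not carry over. Pictures are saved under pics/ and viewed, at most 10 in all, crops included, and the job is handed in when it is done.

```bash
ls; mkdir -p pics; python3 - <<'E'
from bench import ctrl
import cv2
for n in ("top","scene"):
    im=ctrl.get_image(n); cv2.imwrite(f"pics/{n}0.png",im[:,:,::-1]); print(n,ctrl.camera_model(n))
print(ctrl.camera_model("wrist"))
s=ctrl.get_state(); print(s["time"],s["position"],s["tool_rot"])
E
```

```text
bench.py
pics
top {'vertical_fov': 45.07180429406541, 'cx': 316.255876931464, 'cy': 238.33093523049644, 'rvec': array([ 2.2253371 , -2.17650086,  0.08369557]), 'tvec': array([-0.08060253,  0.61074293,  1.31525782])}
scene {'vertical_fov': 45.26968863188287, 'cx': 318.47524010943357, 'cy': 241.35260391387658, 'rvec': array([ 1.64696603,  2.04566718, -0.72212577]), 'tvec': array([ 0.19847041, -0.44796178,  1.44629608])}
{'vertical_fov': 68.56603120720905, 'cx': 323.4729891266508, 'cy': 239.53254212148218, 'hand_eye': array([[ 1.51292963e-04, -9.64753182e-01, -2.63156371e-01,
         7.28779262e-02],
       [ 9.99999774e-01,  3.18405322e-04, -5.92383982e-04,
         8.34175099e-04],
       [ 6.55294721e-04, -2.63156222e-01,  9.64753012e-01,
        -1.61881567e-01],
       [ 0.00000000e+00,  0.00000000e+00,  0.00000000e+00,
         1.00000000e+00]])}
0.1 [ 0.27647128 -0.58771376  0.22154938] [-3.06430531e+00 -6.84880261e-01  7.58744824e-04]
```
View pics/top0.png

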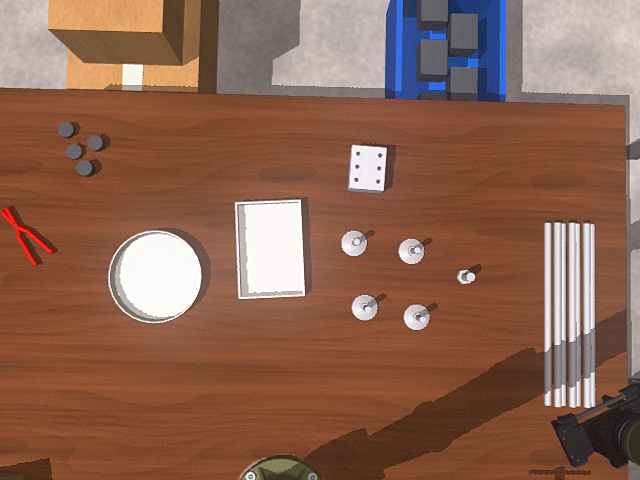

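View pics/scene0.png

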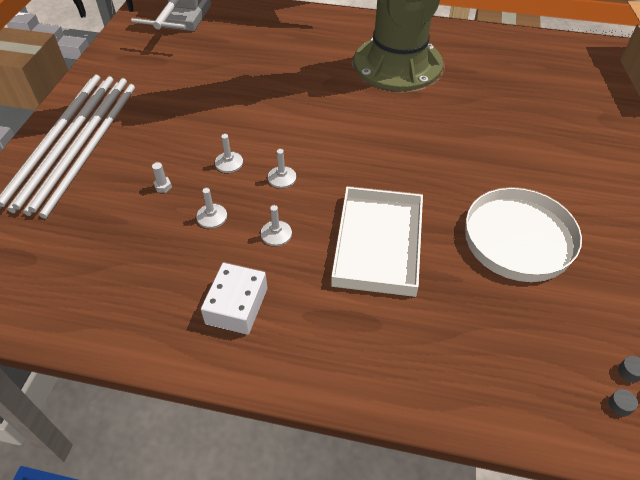

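The top view shows four feet with pads at about (354,243), (411,251), (365,307) and (417,317). The bolt is at (466,277), the dish at (155,276), the bin at about (270,248) and the block at (368,168). The scene view agrees: feet at (228,161), (281,176), (211,214) and (276,232), bolt at (161,182). I'll fit model silhouettes in both pictures.

```bash
cat > h.py <<'E'
import numpy as np, cv2
from bench import ctrl
from scipy.optimize import minimize
def proj(n,P):
    m=ctrl.camera_model(n); f=240/np.tan(np.radians(m["vertical_fov"])/2)
    K=np.array([[f,0,m["cx"]],[0,f,m["cy"]],[0,0,1]])
    return cv2.projectPoints(np.float64(P),m["rvec"],m["tvec"],K,None)[0][:,0]
def backproj(n,uv,z):
    m=ctrl.camera_model(n); f=240/np.tan(np.radians(m["vertical_fov"])/2)
    R=cv2.Rodrigues(m["rvec"])[0]; c=-R.T@m["tvec"]
    d=R.T@np.array([(uv[0]-m["cx"])/f,(uv[1]-m["cy"])/f,1]); return c+d*(z-c[2])/d[2]
def circ(x,y,z,r):
    a=np.linspace(0,2*np.pi,40); return np.c_[x+r*np.cos(a),y+r*np.sin(a),0*a+z]
def foot(p,z0=0): x,y=p; return [np.r_[circ(x,y,z0,.03),circ(x,y,z0+.006,.03),circ(x,y,z0+.022,.0105)],np.r_[circ(x,y,z0,.007),circ(x,y,z0+.075,.007)]]
def dish(p): return [np.r_[circ(*p,0,.1),circ(*p,.03,.105)]]
def bin_(p):
    x,y,t=p; c,s=np.cos(t),np.sin(t)
    return [np.array([[x+c*a-s*b,y+s*a+c*b,z] for a in(-.11,.11) for b in(-.075,.075) for z in(0,.03)])]
def mask(im):
    h=cv2.cvtColor(im,cv2.COLOR_RGB2HSV); return ((h[...,1]<75)&(h[...,2]>70)).astype(np.uint8)
def fit(model,p0,masks,step):
    box={}
    for n in masks:
        q=np.vstack([proj(n,h) for h in model(p0)]); box[n]=(q.min(0)-8).astype(int),(q.max(0)+8).astype(int)
    S=4
    big={}
    for n,m in masks.items():
        (a,b),(c,d)=box[n]; big[n]=cv2.resize(m[b:d,a:c]*255,None,fx=S,fy=S,interpolation=cv2.INTER_LINEAR)>127
    def cost(p):
        e=0
        for n in masks:
            o=np.zeros(big[n].shape,np.uint8)
            for h in model(p):
                q=((proj(n,h)-box[n][0]+.5)*S-.5)
                cv2.fillConvexPoly(o,cv2.convexHull(np.int32(np.round(q*16))),1,shift=4)
            o=o>0; e+=1-(o&big[n]).sum()/(o|big[n]).sum()
        return e/len(masks)
    sx=np.vstack([p0]+[np.array(p0)+np.eye(len(p0))[i]*step for i in range(len(p0))])
    r=minimize(cost,p0,method="Nelder-Mead",options=dict(initial_simplex=sx,xatol=1e-4,fatol=1e-4)); return r.x,r.fun
E
python3 - <<'E'
from h import *
M={n:mask(cv2.imread(f"pics/{n}0.png")[:,:,::-1].copy()) for n in("top","scene")}
F=[(354,243),(411,251),(365,307),(417,317)]
def go(name,mod,p0,st):
    out=[fit(mod,p0,m,st) for m in (M,{"top":M["top"]},{"scene":M["scene"]})]
    print(name,*[(np.round(a,4),round(b,3)) for a,b in out])
for i,u in enumerate(F): go(i,foot,backproj("top",u,.01)[:2],.004)
go("dish",dish,backproj("top",(155,276),.02)[:2],.01)
go("bin",bin_,np.r_[backproj("top",(270,248),.02)[:2],.0],.02)
print("bolt",backproj("top",(464,279),.0),"block",backproj("top",(368,168),.05))
E
```

```text
0 (array([ 0.6035, -0.1542]), np.float64(0.065)) (array([ 0.6052, -0.1544]), np.float64(0.03)) (array([ 0.6019, -0.1543]), np.float64(0.045))
1 (array([ 0.5884, -0.2884]), np.float64(0.06)) (array([ 0.5894, -0.2886]), np.float64(0.032)) (array([ 0.5866, -0.289 ]), np.float64(0.05))
2 (array([ 0.4559, -0.1816]), np.float64(0.069)) (array([ 0.4566, -0.1819]), np.float64(0.037)) (array([ 0.454 , -0.1819]), np.float64(0.054))
3 (array([ 0.4359, -0.3028]), np.float64(0.06)) (array([ 0.4371, -0.3032]), np.float64(0.036)) (array([ 0.4346, -0.3031]), np.float64(0.053))
dish (array([0.5167, 0.2977]), np.float64(0.023)) (array([0.5182, 0.2978]), np.float64(0.023)) (array([0.5155, 0.2977]), np.float64(0.009))
bin (array([0.5847, 0.0397, 0.0653]), np.float64(0.023)) (array([0.5864, 0.0399, 0.0664]), np.float64(0.022)) (array([0.5834, 0.0396, 0.0661]), np.float64(0.011))
bolt [ 0.52602674 -0.41501294  0.        ] block [ 0.77312965 -0.18048286  0.05      ]
```

Both cameras agree to within about 1.5 mm, and the sizes fit. I'll grip the studs with the tool's present yaw throughout, with the grasp point at about 50 mm, so the fingertips stay above the rims.

```bash
cat > d.py <<'E'
import sys, numpy as np
from bench import ctrl
from scipy.spatial.transform import Rotation as Ro
a,b,dd,t=np.array([.5167,.2977]),np.array([.5847,.0397]),None,.0655
s=ctrl.get_state(); R=Ro.from_rotvec(s["tool_rot"]).as_matrix(); ux=R[:2,0]/np.hypot(*R[:2,0]); bx=np.array([np.cos(t),np.sin(t)])
T=dict(f0=(.6035,-.1542),f1=(.5882,-.2886),f2=(.4556,-.1817),f3=(.4359,-.303),
 d1=a+.038*ux,d2=a-.038*ux,b1=b+.038*bx,b2=b-.038*bx)
p=s["position"]; print("t",s["time"],"pos",np.round(p,4),"w",round(s["grip_width"],3),"f",np.round(s["ft_force"],1),"tilt",np.round(R[2],3))
for g in sys.argv[1:]:
    k,z=g.split(":"); d=np.r_[T[k],float(z)]-p; print(g,np.round(T[k],4),"tool",np.round(R.T@d,4),"len",round(float(np.linalg.norm(d)),3))
E
python3 d.py f0:.12 f0:.031
```

```text
t 0.1 pos [ 0.2765 -0.5877  0.2215] w 0.998 f [ 0.4 -0.9  1.1] tilt [-0.    -0.002 -1.   ]
f0:.12 [ 0.6035 -0.1542] tool [ 0.4805 -0.2529  0.1019] len 0.552
f0:.031 [ 0.6035 -0.1542] tool [ 0.4805 -0.2527  0.1909] len 0.575
```

The manual's scale: shifts go in units of 100 mm. Converting my numbers, 0.4805 m is 4.805, -0.2529 m is -2.529.

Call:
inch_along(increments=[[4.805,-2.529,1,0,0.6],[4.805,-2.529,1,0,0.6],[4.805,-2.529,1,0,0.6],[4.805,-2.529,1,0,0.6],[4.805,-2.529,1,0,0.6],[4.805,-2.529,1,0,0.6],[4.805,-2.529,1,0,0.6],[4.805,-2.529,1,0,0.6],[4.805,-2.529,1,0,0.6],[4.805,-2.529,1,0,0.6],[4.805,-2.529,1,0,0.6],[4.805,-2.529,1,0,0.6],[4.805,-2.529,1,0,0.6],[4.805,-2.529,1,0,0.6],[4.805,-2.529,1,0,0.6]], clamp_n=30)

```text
refused: increments: the value is too long (schema: maxItems 1). Nothing was moved.
```

Refused on format, not on reach. It needs a list holding one list of rows, three levels of brackets.

Call:
inch_along(increments=[[[4.805,-2.529,1,0,0.6],[4.805,-2.529,1,0,0.6],[4.805,-2.529,1,0,0.6],[4.805,-2.529,1,0,0.6],[4.805,-2.529,1,0,0.6],[4.805,-2.529,1,0,0.6],[4.805,-2.529,1,0,0.6],[4.805,-2.529,1,0,0.6],[4.805,-2.529,1,0,0.6],[4.805,-2.529,1,0,0.6],[4.805,-2.529,1,0,0.6],[4.805,-2.529,1,0,0.6],[4.805,-2.529,1,0,0.6],[4.805,-2.529,1,0,0.6],[4.805,-2.529,1,0,0.6]]], clamp_n=30)

```text
time: 1.6
position: [0.603, -0.157, 0.1226]
tool_rot: [3.066, 0.68, -0.001]
ft_force: [-1.0, -0.0, -0.0]
grip_width: 0.602
grip_force: 0.0
```

```bash
python3 d.py f0:.031
python3 - <<'E'
from h import *
cv2.imwrite("pics/w1.png",ctrl.get_image("wrist")[:,:,::-1])
E
```

```text
t 1.6 pos [ 0.603  -0.157   0.1226] w 0.602 f [-1. -0. -0.] tilt [-0.001  0.001 -1.   ]
f0:.031 [ 0.6035 -0.1542] tool [ 0.0017 -0.0024  0.0916] len 0.092
```

View pics/w1.png

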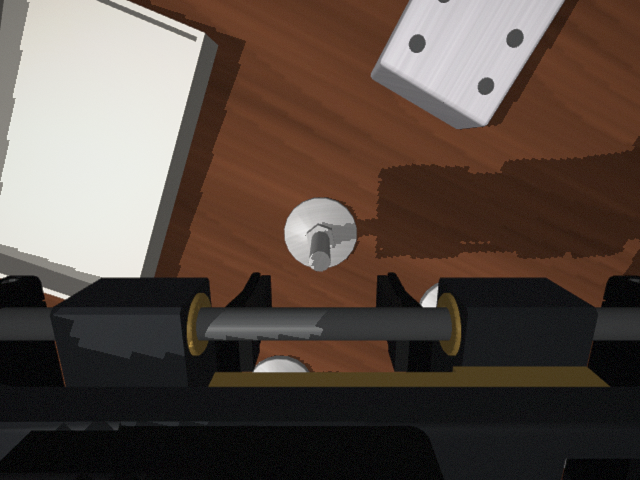

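The wrist view shows the stud top at (320,262), centred between the fingers. Back-projected it gives tool x ≈ 1 mm, y ≈ -1.6 mm, which agrees with the estimate. Next I descend, grip and lift.

To row units: 0.0916 m is 0.916, 0.08 m is 0.8.

Call:
inch_along(increments=[[[0.015,-0.02,0.45,0,0.6],[0.015,-0.02,0.8,0,0.6],[0.015,-0.02,0.916,0,0.6],[0.015,-0.02,0.916,0,0.6],[0.015,-0.02,0.916,0,0.6],[0.015,-0.02,0.916,0,0],[0.015,-0.02,0.916,0,0],[0.015,-0.02,0.916,0,0],[0.015,-0.02,0.916,0,0],[0.015,-0.02,0.916,0,0],[0.015,-0.02,0.916,0,0]]], clamp_n=30)

```text
time: 2.75
position: [0.6045, -0.1526, 0.0311]
tool_rot: [3.065, 0.685, 0.0]
ft_force: [-0.2, -1.0, -0.9]
grip_width: 0.156
grip_force: 30.0
```

```bash
python3 d.py d1:.15 d1:.036
```

```text
t 2.75 pos [ 0.6045 -0.1526  0.0311] w 0.156 f [-0.2 -1.  -0.9] tilt [ 0.     0.001 -1.   ]
d1:.15 [0.5511 0.3139] tool [ 0.1503 -0.4447 -0.1192] len 0.484
d1:.036 [0.5511 0.3139] tool [ 0.1503 -0.4448 -0.0052] len 0.47
```

Call:
inch_along(increments=[[[0,0,-0.3,0,0],[0,0,-0.7,0,0],[0,0,-1.1,0,0],[1.503,-4.447,-1.19,0,0],[1.503,-4.447,-1.19,0,0],[1.503,-4.447,-1.19,0,0],[1.503,-4.447,-1.19,0,0],[1.503,-4.447,-1.19,0,0],[1.503,-4.447,-1.19,0,0],[1.503,-4.447,-1.19,0,0],[1.503,-4.447,-1.19,0,0],[1.503,-4.447,-1.19,0,0],[1.503,-4.447,-1.19,0,0],[1.503,-4.447,-1.19,0,0],[1.503,-4.447,-1.19,0,0],[1.503,-4.447,-1.19,0,0]]])

```text
time: 4.35
position: [0.5516, 0.3119, 0.1493]
tool_rot: [3.065, 0.681, -0.001]
ft_force: [0.8, 0.3, -2.4]
grip_width: 0.153
grip_force: 30.0
```

```bash
python3 d.py d1:.0355
```

```text
t 4.35 pos [0.5516 0.3119 0.1493] w 0.153 f [ 0.8  0.3 -2.4] tilt [-0.001  0.002 -1.   ]
d1:.0355 [0.5511 0.3138] tool [ 0.0005 -0.0021  0.1138] len 0.114
```

Call:
inch_along(increments=[[[0,-0.02,0.4,0,0],[0,-0.02,0.8,0,0],[0,-0.02,1,0,0],[0,-0.02,1.08,0,0],[0,-0.02,1.11,0,0],[0,-0.02,1.13,0,0],[0,-0.02,1.13,0,0],[0,-0.02,1.13,0,0]]])

```text
time: 5.15
position: [0.5509, 0.3163, 0.0383]
tool_rot: [-3.066, -0.685, -0.003]
ft_force: [0.1, 0.1, -1.9]
grip_width: 0.15
grip_force: 30.0
```

```bash
python3 d.py d1:.035
```

```text
t 5.15 pos [0.5509 0.3163 0.0383] w 0.15 f [ 0.1  0.1 -1.9] tilt [ 0.002  0.    -1.   ]
d1:.035 [0.5511 0.3139] tool [-0.0009  0.0023  0.0033] len 0.004
```

Call:
inch_along(increments=[[[0,0,0.01,0,0],[0,0,0.02,0,0],[0,0,0.02,0,0],[0,0,0.02,0,0]]])

```text
time: 5.55
position: [0.5502, 0.3159, 0.035]
tool_rot: [3.066, 0.685, 0.0]
ft_force: [-0.3, 0.2, -1.2]
grip_width: 0.15
grip_force: 30.0
```

```bash
python3 d.py; python3 d.py
```

```text
t 5.55 pos [0.5502 0.3159 0.035 ] w 0.15 f [-0.3  0.2 -1.2] tilt [ 0.  0. -1.]
t 5.55 pos [0.5502 0.3159 0.035 ] w 0.15 f [-0.3  0.2 -1.2] tilt [ 0.  0. -1.]
```

Call:
inch_along(increments=[[[0,0,0.005,0,0],[0,0,0.01,0,0],[0,0,0.01,0,0],[0,0,0.01,0,0]]])

```text
time: 5.95
position: [0.5503, 0.3159, 0.035]
tool_rot: [3.066, 0.685, 0.001]
ft_force: [-2.3, -2.2, 4.9]
grip_width: 0.153
grip_force: 30.0
```

Call:
inch_along(increments=[[[0,0,0.005,0,0],[0,0,0.01,0,0],[0,0,0.01,0,0]]])

```text
time: 6.25
position: [0.5503, 0.3159, 0.035]
tool_rot: [3.065, 0.685, 0.001]
ft_force: [-3.1, -2.8, 11.4]
grip_width: 0.148
grip_force: 30.0
```

Contact is confirmed. I'll unload, open a little, and go up.

Call:
inch_along(increments=[[[0,0,-0.015,0,0],[0,0,-0.015,0,0],[0,0,-0.015,0,0.4],[0,0,-0.015,0,0.4],[0,0,-0.015,0,0.4],[0,0,-0.015,0,0.4],[0,0,-0.3,0,0.4],[0,0,-0.7,0,0.4],[0,0,-1.1,0,0.4],[0,0,-1.1,0,0.4]]])

```text
time: 7.25
position: [0.5532, 0.3185, 0.1495]
tool_rot: [-3.063, -0.685, -0.017]
ft_force: [0.3, 0.8, 0.8]
grip_width: 0.4
grip_force: 0.0
```

```bash
python3 d.py f1:.13 f1:.031
```

```text
t 7.25 pos [0.5532 0.3185 0.1495] w 0.4 f [0.3 0.8 0.8] tilt [ 0.011 -0.001 -1.   ]
f1:.13 [ 0.5882 -0.2886] tool [-0.2271  0.5642  0.0166] len 0.608
f1:.031 [ 0.5882 -0.2886] tool [-0.2282  0.5643  0.1156] len 0.62
```

Call:
inch_along(increments=[[[-2.27,5.64,0.16,0,0.6],[-2.27,5.64,0.16,0,0.6],[-2.27,5.64,0.16,0,0.6],[-2.27,5.64,0.16,0,0.6],[-2.27,5.64,0.16,0,0.6],[-2.27,5.64,0.16,0,0.6],[-2.27,5.64,0.16,0,0.6],[-2.27,5.64,0.16,0,0.6],[-2.27,5.64,0.16,0,0.6],[-2.27,5.64,0.16,0,0.6],[-2.27,5.64,0.16,0,0.6],[-2.27,5.64,0.16,0,0.6],[-2.27,5.64,0.16,0,0.6],[-2.27,5.64,0.16,0,0.6],[-2.27,5.64,0.16,0,0.6],[-2.27,5.64,0.16,0,0.6],[-2.27,5.64,0.16,0,0.6]]])

```text
time: 8.95
position: [0.5855, -0.2888, 0.1272]
tool_rot: [-3.064, -0.69, -0.001]
ft_force: [-0.2, -0.3, 0.4]
grip_width: 0.602
grip_force: 0.0
```

```bash
python3 - <<'E'
from h import *
for n in("top","scene"): cv2.imwrite(f"pics/{n}1.png",ctrl.get_image(n)[:,:,::-1])
M={n:mask(cv2.imread(f"pics/{n}1.png")[:,:,::-1].copy()) for n in("top","scene")}
cv2.imwrite("pics/c1.png",np.hstack([cv2.resize(cv2.imread("pics/top1.png")[150:350,80:380],None,fx=1.3,fy=1.3),cv2.resize(cv2.imread("pics/scene1.png")[100:300,330:630],None,fx=1.3,fy=1.3)]))
E
python3 d.py f1:.031
```

```text
t 9.05 pos [ 0.5853 -0.2897  0.1273] w 0.603 f [-0.5  0.4 -0.1] tilt [ 0.  0. -1.]
f1:.031 [ 0.5882 -0.2886] tool [0.0031 0.0002 0.0963] len 0.096
```

View pics/c1.png

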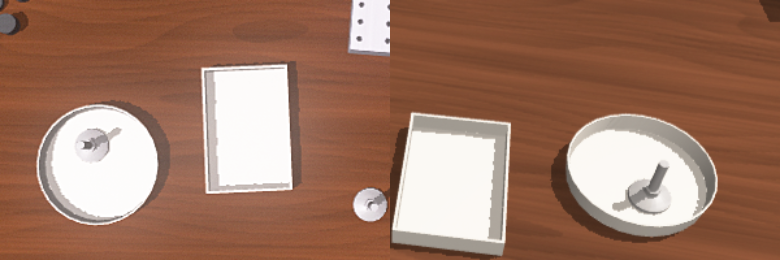

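The first foot stands upright in the dish, at crop pixel (92,145) on the left and (650,195) on the right. Now foot f1.

Call:
inch_along(increments=[[[0.03,0,0.45,0,0.6],[0.03,0,0.8,0,0.6],[0.03,0,0.96,0,0.6],[0.03,0,0.96,0,0.6],[0.03,0,0.96,0,0],[0.03,0,0.96,0,0],[0.03,0,0.96,0,0],[0.03,0,0.96,0,0],[0.03,0,0.96,0,0],[0.03,0,0.96,0,0]]], clamp_n=30)

```text
time: 10.05
position: [0.5877, -0.2898, 0.0313]
tool_rot: [3.066, 0.685, 0.0]
ft_force: [-1.2, 0.1, 2.0]
grip_width: 0.156
grip_force: 30.0
```

```bash
python3 d.py b1:.142
```

```text
t 10.05 pos [ 0.5877 -0.2898  0.0313] w 0.156 f [-1.2  0.1  2. ] tilt [ 0.  0. -1.]
b1:.142 [0.6226 0.0422] tool [ 0.173  -0.2855 -0.1107] len 0.352
```

To row units: -0.11 m is -1.1, -0.2855 m is -2.855.

Call:
inch_along(increments=[[[0,0,-0.3,0,0],[0,0,-0.7,0,0],[0,0,-1.1,0,0],[1.73,-2.855,-1.1,0,0],[1.73,-2.855,-1.1,0,0],[1.73,-2.855,-1.1,0,0],[1.73,-2.855,-1.1,0,0],[1.73,-2.855,-1.1,0,0],[1.73,-2.855,-1.1,0,0],[1.73,-2.855,-1.1,0,0],[1.73,-2.855,-1.1,0,0],[1.73,-2.855,-1.1,0,0],[1.73,-2.855,-1.1,0,0],[1.73,-2.855,-0.7,0,0],[1.73,-2.855,-0.3,0,0],[1.73,-2.855,-0.12,0,0],[1.73,-2.855,-0.07,0,0],[1.73,-2.855,-0.06,0,0],[1.73,-2.855,-0.06,0,0]]])

```text
time: 11.95
position: [0.6235, 0.0409, 0.0378]
tool_rot: [3.066, 0.682, 0.003]
ft_force: [-0.2, -0.4, -0.8]
grip_width: 0.15
grip_force: 30.0
```

```bash
python3 d.py b1:.035
```

```text
t 11.95 pos [0.6235 0.0409 0.0378] w 0.15 f [-0.2 -0.4 -0.8] tilt [ 0.002  0.001 -1.   ]
b1:.035 [0.6226 0.0422] tool [-0.0003 -0.0015  0.0028] len 0.003
```

To row units: 0.002 m is 0.02, 0.001 m is 0.01.

Call:
inch_along(increments=[[[0,0,0.01,0,0],[0,0,0.02,0,0],[0,0,0.02,0,0],[0,0,0.02,0,0]]])

```text
time: 12.35
position: [0.6229, 0.0421, 0.0353]
tool_rot: [3.066, 0.685, 0.001]
ft_force: [0.1, -0.5, 0.7]
grip_width: 0.154
grip_force: 30.0
```

Call:
inch_along(increments=[[[0,0,0.005,0,0],[0,0,0.01,0,0],[0,0,0.01,0,0]]])

```text
time: 12.65
position: [0.6229, 0.042, 0.0353]
tool_rot: [3.065, 0.685, 0.001]
ft_force: [-3.0, -0.3, 7.4]
grip_width: 0.156
grip_force: 30.0
```

To row units: -0.0007 m is -0.007, -0.1 m is -1.

Call:
inch_along(increments=[[[0,0,-0.007,0,0],[0,0,-0.007,0,0],[0,0,-0.007,0,0.4],[0,0,-0.007,0,0.4],[0,0,-0.007,0,0.4],[0,0,-0.007,0,0.4],[0,0,-0.3,0,0.4],[0,0,-0.7,0,0.4],[0,0,-1,0,0.4],[0,0,-1,0,0.4],[0,0,-1,0,0.4]]])

```text
time: 13.75
position: [0.6229, 0.0422, 0.1345]
tool_rot: [3.065, 0.685, 0.002]
ft_force: [-0.4, -0.0, -1.2]
grip_width: 0.403
grip_force: 0.0
```

```bash
python3 d.py f2:.13
```

```text
t 13.75 pos [0.6229 0.0422 0.1345] w 0.403 f [-0.4 -0.  -1.2] tilt [ 0.001  0.001 -1.   ]
f2:.13 [ 0.4556 -0.1817] tool [-0.2467  0.1313  0.0043] len 0.28
```

Call:
inch_along(increments=[[[-2.467,1.313,0.04,0,0.6],[-2.467,1.313,0.04,0,0.6],[-2.467,1.313,0.04,0,0.6],[-2.467,1.313,0.04,0,0.6],[-2.467,1.313,0.04,0,0.6],[-2.467,1.313,0.04,0,0.6],[-2.467,1.313,0.04,0,0.6],[-2.467,1.313,0.04,0,0.6],[-2.467,1.313,0.04,0,0.6],[-2.467,1.313,0.04,0,0.6]]])

```text
time: 14.75
position: [0.4559, -0.1801, 0.1295]
tool_rot: [-3.064, -0.689, 0.0]
ft_force: [0.5, -0.2, 0.8]
grip_width: 0.599
grip_force: 0.0
```

```bash
python3 - <<'E'
from h import *
for n in("top","scene"): cv2.imwrite(f"pics/{n}2.png",ctrl.get_image(n)[:,:,::-1])
cv2.imwrite("pics/c2.png",np.hstack([cv2.resize(cv2.imread("pics/top2.png")[150:350,80:380],None,fx=1.3,fy=1.3),cv2.resize(cv2.imread("pics/scene2.png")[100:300,330:630],None,fx=1.3,fy=1.3)]))
E
python3 d.py f2:.031
```

```text
t 14.85 pos [ 0.4558 -0.1805  0.1297] w 0.598 f [-0.1  0.8  0.5] tilt [-0. -0. -1.]
f2:.031 [ 0.4556 -0.1817] tool [-0.0007  0.001   0.0987] len 0.099
```

View pics/c2.png

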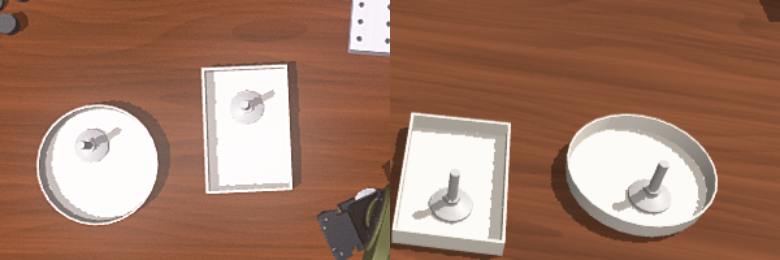

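The second foot stands upright in the bin, at (247,106) on the left and (451,200) on the right. Next is f2.

Call:
inch_along(increments=[[[-0.005,0.01,0.45,0,0.6],[-0.005,0.01,0.8,0,0.6],[-0.005,0.01,0.985,0,0.6],[-0.005,0.01,0.985,0,0.6],[-0.005,0.01,0.985,0,0],[-0.005,0.01,0.985,0,0],[-0.005,0.01,0.985,0,0],[-0.005,0.01,0.985,0,0],[-0.005,0.01,0.985,0,0],[-0.005,0.01,0.985,0,0]]], clamp_n=30)

```text
time: 15.85
position: [0.4553, -0.1827, 0.0318]
tool_rot: [3.066, 0.685, 0.0]
ft_force: [-0.5, 1.2, 2.4]
grip_width: 0.154
grip_force: 30.0
```

```bash
python3 d.py d2:.142
```

```text
t 15.85 pos [ 0.4553 -0.1827  0.0318] w 0.154 f [-0.5  1.2  2.4] tilt [ 0.  0. -1.]
d2:.142 [0.4823 0.2815] tool [ 0.2221 -0.4085 -0.1102] len 0.478
```

Call:
inch_along(increments=[[[0,0,-0.3,0,0],[0,0,-0.7,0,0],[0,0,-1.1,0,0],[2.22,-4.085,-1.1,0,0],[2.22,-4.085,-1.1,0,0],[2.22,-4.085,-1.1,0,0],[2.22,-4.085,-1.1,0,0],[2.22,-4.085,-1.1,0,0],[2.22,-4.085,-1.1,0,0],[2.22,-4.085,-1.1,0,0],[2.22,-4.085,-1.1,0,0],[2.22,-4.085,-1.1,0,0],[2.22,-4.085,-1.1,0,0],[2.22,-4.085,-1.1,0,0],[2.22,-4.085,-1.1,0,0],[2.22,-4.085,-1.1,0,0],[2.22,-4.085,-1.1,0,0]]])

```text
time: 17.55
position: [0.4827, 0.2793, 0.1413]
tool_rot: [3.066, 0.681, -0.0]
ft_force: [-0.1, -0.7, -1.9]
grip_width: 0.153
grip_force: 30.0
```

```bash
python3 d.py d2:.0385
```

```text
t 17.55 pos [0.4827 0.2793 0.1413] w 0.153 f [-0.1 -0.7 -1.9] tilt [-0.     0.001 -1.   ]
d2:.0385 [0.4823 0.2816] tool [ 0.0007 -0.0024  0.1028] len 0.103
```

Call:
inch_along(increments=[[[0,0,0.4,0,0],[0,0,0.8,0,0],[0,0,0.97,0,0],[0,0,1.03,0,0],[0,0,1.04,0,0],[0,0,1.05,0,0],[0,0,1.05,0,0],[0,0,1.05,0,0]]])

```text
time: 18.35
position: [0.483, 0.2818, 0.0377]
tool_rot: [-3.066, -0.685, -0.003]
ft_force: [-0.0, 0.1, -2.0]
grip_width: 0.15
grip_force: 30.0
```

Call:
inch_along(increments=[[[0,0,0.005,0,0],[0,0,0.01,0,0],[0,0,0.01,0,0],[0,0,0.01,0,0]]])

```text
time: 18.75
position: [0.4824, 0.2815, 0.0358]
tool_rot: [3.066, 0.685, 0.001]
ft_force: [-1.8, -0.9, 1.0]
grip_width: 0.151
grip_force: 30.0
```

```bash
python3 d.py d2:.035
```

```text
t 18.75 pos [0.4824 0.2815 0.0358] w 0.151 f [-1.8 -0.9  1. ] tilt [ 0.  0. -1.]
d2:.035 [0.4823 0.2815] tool [-0.     -0.0001  0.0008] len 0.001
```

Call:
inch_along(increments=[[[0,0,0,0,0],[0,0,0,0,0.4],[0,0,0,0,0.4],[0,0,0,0,0.4],[0,0,0,0,0.4],[0,0,-0.3,0,0.4],[0,0,-0.7,0,0.4],[0,0,-1,0,0.4],[0,0,-1,0,0.4],[0,0,-1,0,0.4]]])

```text
time: 19.75
position: [0.4825, 0.2813, 0.1358]
tool_rot: [3.066, 0.685, 0.002]
ft_force: [0.3, -0.4, -0.7]
grip_width: 0.401
grip_force: 0.0
```

```bash
python3 d.py f3:.13
```

```text
t 19.75 pos [0.4825 0.2813 0.1358] w 0.401 f [ 0.3 -0.4 -0.7] tilt [ 0.001  0.001 -1.   ]
f3:.13 [ 0.4359 -0.303 ] tool [-0.2909  0.5089  0.0058] len 0.586
```

To row units: 0.509 m is 5.09, -0.291 m is -2.91.

Call:
inch_along(increments=[[[-2.91,5.09,0.06,0,0.6],[-2.91,5.09,0.06,0,0.6],[-2.91,5.09,0.06,0,0.6],[-2.91,5.09,0.06,0,0.6],[-2.91,5.09,0.06,0,0.6],[-2.91,5.09,0.06,0,0.6],[-2.91,5.09,0.06,0,0.6],[-2.91,5.09,0.06,0,0.6],[-2.91,5.09,0.06,0,0.6],[-2.91,5.09,0.06,0,0.6],[-2.91,5.09,0.06,0,0.6],[-2.91,5.09,0.06,0,0.6],[-2.91,5.09,0.06,0,0.6],[-2.91,5.09,0.06,0,0.6],[-2.91,5.09,0.06,0,0.6],[-2.91,5.09,0.06,0,0.6],[-2.91,5.09,0.06,0,0.6],[-2.91,5.09,0.06,0,0.6]]])

```text
time: 21.55
position: [0.4359, -0.3024, 0.1296]
tool_rot: [3.065, 0.687, 0.0]
ft_force: [-0.5, -0.5, -0.6]
grip_width: 0.6
grip_force: 0.0
```

```bash
python3 d.py f3:.031
```

```text
t 21.55 pos [ 0.4359 -0.3024  0.1296] w 0.6 f [-0.5 -0.5 -0.6] tilt [ 0.  0. -1.]
f3:.031 [ 0.4359 -0.303 ] tool [-0.0002  0.0005  0.0986] len 0.099
```

To row units: 0.0985 m is 0.985, 0.08 m is 0.8.

Call:
inch_along(increments=[[[0,0,0.45,0,0.6],[0,0,0.8,0,0.6],[0,0,0.985,0,0.6],[0,0,0.985,0,0.6],[0,0,0.985,0,0],[0,0,0.985,0,0],[0,0,0.985,0,0],[0,0,0.985,0,0],[0,0,0.985,0,0],[0,0,0.985,0,0]]], clamp_n=30)

```text
time: 22.55
position: [0.4356, -0.3031, 0.0312]
tool_rot: [3.066, 0.685, 0.0]
ft_force: [0.1, -0.1, 0.5]
grip_width: 0.15
grip_force: 30.0
```

```bash
python3 d.py b2:.142
```

```text
t 22.55 pos [ 0.4356 -0.3031  0.0312] w 0.15 f [ 0.1 -0.1  0.5] tilt [ 0.  0. -1.]
b2:.142 [0.5468 0.0372] tool [ 0.2455 -0.2606 -0.1108] len 0.375
```

To row units: -0.2606 m is -2.606, 0.2455 m is 2.455.

Call:
inch_along(increments=[[[0,0,-0.3,0,0],[0,0,-0.7,0,0],[0,0,-1.1,0,0],[2.455,-2.606,-1.1,0,0],[2.455,-2.606,-1.1,0,0],[2.455,-2.606,-1.1,0,0],[2.455,-2.606,-1.1,0,0],[2.455,-2.606,-1.1,0,0],[2.455,-2.606,-1.1,0,0],[2.455,-2.606,-1.1,0,0],[2.455,-2.606,-1.1,0,0],[2.455,-2.606,-1.1,0,0],[2.455,-2.606,-1.1,0,0],[2.455,-2.606,-1.1,0,0],[2.455,-2.606,-0.7,0,0],[2.455,-2.606,-0.3,0,0],[2.455,-2.606,-0.12,0,0],[2.455,-2.606,-0.07,0,0],[2.455,-2.606,-0.05,0,0],[2.455,-2.606,-0.05,0,0]]])

```text
time: 24.55
position: [0.548, 0.0366, 0.0371]
tool_rot: [3.066, 0.683, 0.004]
ft_force: [0.9, -0.8, -1.1]
grip_width: 0.148
grip_force: 30.0
```

Call:
inch_along(increments=[[[0,0,0,0,0],[0,0,0.005,0,0],[0,0,0.01,0,0],[0,0,0.01,0,0],[0,0,0.01,0,0]]])

```text
time: 25.05
position: [0.547, 0.0372, 0.0353]
tool_rot: [3.066, 0.685, 0.001]
ft_force: [-0.4, -0.8, -0.3]
grip_width: 0.153
grip_force: 30.0
```

```bash
python3 d.py b2:.035
```

```text
t 25.05 pos [0.547  0.0372 0.0353] w 0.153 f [-0.4 -0.8 -0.3] tilt [ 0.  0. -1.]
b2:.035 [0.5468 0.0372] tool [-0.0002 -0.0001  0.0003] len 0.0
```

Call:
inch_along(increments=[[[0,0,0.005,0,0],[0,0,0.005,0,0],[0,0,0.005,0,0]]])

```text
time: 25.35
position: [0.547, 0.0372, 0.0352]
tool_rot: [3.065, 0.685, 0.0]
ft_force: [-2.3, -1.1, 5.1]
grip_width: 0.149
grip_force: 30.0
```

The foot is touching the bin floor. I'll release, lift clear and check.

To row units: 0.25 m is 2.5, 0.2 m is 2.

Call:
inch_along(increments=[[[0,0,-0.005,0,0],[0,0,-0.005,0,0.4],[0,0,-0.005,0,0.4],[0,0,-0.005,0,0.4],[0,0,-0.005,0,0.4],[0,0,-0.3,0,0.4],[0,0,-0.7,0,0.4],[0,0,-1.1,0,0.4],[0,0.5,-1.2,0,0.4],[0,1,-1.2,0,0.4],[0,1.5,-1.2,0,0.4],[0,2,-1.2,0,0.4],[0,2.5,-1.2,0,0.4],[0,2.5,-1.2,0,0.4],[0,2.5,-1.2,0,0.4],[0,2.5,-1.2,0,0.4]]])

```text
time: 26.95
position: [0.6531, -0.1872, 0.1542]
tool_rot: [-3.064, -0.687, 0.0]
ft_force: [0.0, 0.4, 0.5]
grip_width: 0.399
grip_force: 0.0
```

```bash
python3 - <<'E'
from h import *
for n in("top","scene"): cv2.imwrite(f"pics/{n}3.png",ctrl.get_image(n)[:,:,::-1])
cv2.imwrite("pics/c3.png",np.hstack([cv2.resize(cv2.imread("pics/top3.png")[120:350,80:500],None,fx=.95,fy=.95),cv2.resize(cv2.imread("pics/scene3.png")[110:340,160:600],None,fx=.9,fy=.95)]))
E
```

```text
(no output)
```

View pics/c3.png

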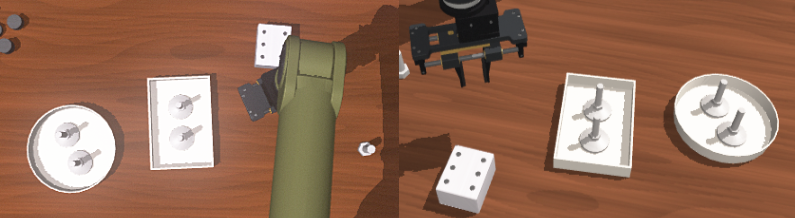

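The final view shows two upright feet in the dish, at (67,134) and (80,161), and two in the bin, at (181,104) and (182,138). The bolt and block are where they were, and the robot is clear.

```bash
python3 -c "
from bench import ctrl
print(ctrl.close_job())"
```

```text
the job is handed in; nothing more can be done
None
```

The four feet were dealt dish, bin, dish, bin and the job handed in at about 27 s; the last pictures show two upright side by side in each, the bolt and block undisturbed, and the arm clear.

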